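Fetch the rear spool of wire and load the feeder

ROBOT

A 7-joint arm with a two-finger parallel gripper is mounted at the origin on a cart in front of the work surface, level with it; the furniture and walls round the work are solid. World frame = base frame: x ahead of the robot, y to its left, z up, the work surface at z = 0. Lengths are in m, angles in degrees, forces in N, time in s.
With the tool pointing down it reaches from about 0.35 to 0.775 m from the base axis. Payload 3.1 kg.
Tool frame: the origin (TCP) lies on the centre line of the jaws, within the pads' length; the fingertips stand 17 mm ahead of it and the grasp point (between the pads) lies 2 mm behind it (robot.tip_reach is the distance from the TCP to the fingertips, in m); z points along the fingers, y is the line along which they close (so a half turn about z gives the same grasp; the last joint's range is limited). The gripper opens to 85 mm and grips with 20 to 120 N. Pads are 22 mm wide; open, the fingers measure 114 mm over their backs; the gripper's body (76 mm by 85 mm) begins 54 mm behind the grasp point. The pads swing forward as they close: fully open they stand 13 mm farther back than shut.
Start: joints at [67.397, 17.813, 0.802, 86.603, -0.252, 75.585, -1.558], TCP at [0.19, -0.516, 0.248] pointing down, gripper open.
Joint ranges: [-154.91, 154.91], [-16.99, 109.72], [-72.82, 74.43], [7.12, 147.25], [-82.49, 262.49], [11.32, 116.49], [-174.64, 174.64]. Speed limits (degrees/s): [159.86, 159.86, 180, 180, 180, 180, 180].

INTERFACE

Orientations are given as [roll, pitch, yaw] about the fixed x, y, z axes, in that order (R = Rz(yaw) Ry(pitch) Rx(roll)).
In Python, from station import robot, fingers, vision, workorder, recognise gives the robot as it stands. Calls block until the motion is done:
- robot.move_to(position, orientation): joint-space move of the TCP to a pose.
- robot.line_to(position, orientation=None, velocity=0.15, f_stop=None): straight line of the TCP; orientation=None keeps the orientation; velocity is the mean speed in m/s. With f_stop (N) it stops when the force on the tool has changed by that much, and returns True; else False.
- robot.move_j(angles): joint-space move.
- fingers.gripper_to(opening, force=None): opening from 0.0 (shut) to 1.0 (fully open); force is the grip in N (None keeps the last); returns when the fingers have stopped.
- robot.pause(seconds).
- robot.inverse_kinematics(position, orientation): joint angles nearest the present ones, or None.
- vision.grab_frame(name): name is "scene" or "top"; returns the picture (420x560x3 uint8, red, green, blue); there is no depth.
- vision.calibration(name): a dict with "mtx" (3x3 intrinsics, pixels), "extrinsics" (4x4, takes a point from world to camera coordinates). Camera axes: x right, y up, looking along -z (the intrinsics and any distortion apply to the point x, -y, -z); pixel columns grow to the right and rows downward; lengths in m; the calibration is good to about 2 mm. A picture is of the moment at which its call begins. calibration takes no time and is no camera call.
A pose or a line that the arm cannot do raises robot.PlanningError and nothing moves.
- workorder.close_job(): hands the job in; it is judged then, once.
Trained networks look in the newest picture that a camera, given by its name, has taken for a name from the list of things; names that differ only in an ending like _2 or _b are one class to them, and where a whole thing is asked for, a point or a joint stands for the part that bears it (a point fixed in the world has none). Each returns a list of dicts, best first, with "p" (0 to 1); they miss things now and then, are a little off and sometimes report something else, mostly with a low value. They report only what shows in the picture. A call takes as long as a camera call.
- recognise(label, camera): "rect" ([centre column, centre row, width, height] in pixels, round what is visible of it).
Readings, each from a call of its own:
- robot.current_time_s(): time.
- robot.current_joint_positions(): joint angles.
- robot.current_dq(): joint speeds.
- robot.current_joint_torque(): joint torques, N m.
- robot.current_tool_pos(): TCP position.
- robot.current_eef_rot(): TCP orientation.
- robot.current_contact_force(): force on the tool from outside, world axes, zero at the start.
- robot.current_torque(): the same for the moment, N m.
- robot.current_finger_gap(): opening from 0.0 (shut) to 1.0 (fully open).
- robot.current_gripper_force(): force on a finger pad.
Only numpy, scipy, OpenCV 4.12 (cv2) and the standard library are available. Lean on these libraries where they do the work, as an engineer would, in place of code of your own. Each camera call takes 0.05 s, during which the arm holds its last target. There are 200 camera calls.

TASK

The feeder needs the red wire, but the red spool hangs at the back of the rack's arm, behind the blue and the yellow one. Take those two off and stand them on the cradle's bars, slide the red spool fully onto the feeder's empty spindle so that it hangs behind the end knob, then hang the blue and the yellow spool back on the rack, each at the spot where it hung. Leave the flux bottle, the cutters and the loupe where they are.

Things in the scene. Friction and masses are not known exactly. Their poses are not given: they have to be found in the camera images.
- red_spool_centre (a point): Centre of the spool of red wire: black flanges 84 mm in diameter, 28 mm wide over its flat faces, a 26 mm round bore right through along its x axis (level, along the rack's arm), 0.16 kg. It hangs by the top of its bore, centre 9 mm below the arm's axis, the rearmost of three; grip it from above across the flat faces, by the 33 mm of rim over the arm's axis.
- blue_spool_centre (a point): Centre of the spool of blue wire, built like the red one. It hangs in the middle of the rack's arm or at the front, changing places with the yellow one from start to start.
- yellow_spool_centre (a point): Centre of the spool of yellow wire, built like the red one. It hangs in the middle of the rack's arm or at the front, changing places with the blue one from start to start.
- spool_rack: Fixed rack, origin on the bench under the middle spool. A level steel arm 8 mm in diameter, axis 95 mm up, runs along the rack's -x from a grey post (front face x = +111 mm, 99 mm high) to a red end knob, 13 mm in diameter, x = -89.5 to -102.5 mm. Spools pass only over the knob, lifted so that the bore clears it. Their places: x = +62 (rear), 0, -62 mm, each +-3 mm. Grey base 262 x 80 mm.
- feeder: Fixed wire feeder, orange base 112 x 88 mm, origin on the bench. Its empty level spindle, 8 mm in diameter, axis 95 mm up, runs along the feeder's -x from an orange upright (front x = +42 mm, 100 mm high) past a 14 mm collar (x = +17 to +23 mm) to a red 13 mm knob (x = -35.5 to -48.5 mm). A loaded spool hangs between knob and collar: centre at x = -21 to +3 mm, 86 mm up.
- cradle: Fixed grey cradle 150 x 78 mm, origin on the bench under its middle: two level aluminium bars 10 mm in diameter along its x axis, at y = +-24 mm, axes 22 mm up, between end cheeks 33 mm high. A spool stands on the bars like a wheel, axis along x, centre at y = 0, about 63 mm up; two fit, for example at x = -32 and +32 mm. Cradle and feeder change places from start to start.
- flux_bottle_centre (a point): Centre of a small amber bottle with a black cap, 32 mm wide and 58 mm high, standing loose on the bench; to be left alone.
- cutters_centre (a point): Centre of a pair of flush cutters with blue handles, 51 x 113 x 11 mm, lying loose on the bench; to be left alone. Behind them stands the oscilloscope, 300 mm high, its nearest corner at about x = 0.55, y = -0.10 m.
- loupe_centre (a point): Centre of a black loupe, 37 mm wide and 30 mm high, standing loose on the bench; to be left alone. Left of it stands the dark grey drawer cabinet, 190 mm high, its right rear corner at about x = 0.54, y = 0.10 m, one drawer (to 120 mm high) open to x = 0.57 m; the way from the rack to feeder and cradle leads between cabinet and oscilloscope, or above them.

How it is judged (in metres and radians):
On the way, in this order (a step that is already met when the one before it is completed fails the run):
1. the blue and the yellow spool stand on the cradle's bars (x of blue_spool_centre in the frame of cradle between -0.056 and 0.056 m and y of blue_spool_centre in the frame of cradle between -0.01 and 0.01 m and z of blue_spool_centre in the frame of cradle between 0.054 and 0.07 m and x of yellow_spool_centre in the frame of cradle between -0.056 and 0.056 m and y of yellow_spool_centre in the frame of cradle between -0.01 and 0.01 m and z of yellow_spool_centre in the frame of cradle between 0.054 and 0.07 m), for 0.2 s.
2. the red spool hangs on the feeder's spindle (x of red_spool_centre in the frame of feeder between -0.026 and 0.008 m and y of red_spool_centre in the frame of feeder between -0.01 and 0.01 m and z of red_spool_centre in the frame of feeder between 0.078 and 0.096 m and contact force between the fingers and red_spool below 0.5 N), for 0.2 s.
At the end, for the whole second after the job is handed in: The red spool hangs on the feeder's spindle, its centre at x = -26 to +8 mm, within 10 mm of y = 0 and 78 to 96 mm above the feeder's origin in the feeder's frame; the centres of the blue and the yellow spool are each within 15 mm of where they hung at the start; all three are at rest (x of red_spool_centre in the frame of feeder between -0.026 and 0.008 m and y of red_spool_centre in the frame of feeder between -0.01 and 0.01 m and z of red_spool_centre in the frame of feeder between 0.078 and 0.096 m and distance of each of blue_spool_centre, yellow_spool_centre from where it was at the start of the episode below 0.015 m and linear speed of each of red_spool, blue_spool, yellow_spool below 0.02 m/s and angular speed of each of red_spool, blue_spool, yellow_spool below 0.3 rad/s); the robot touches nothing.
It fails at once if the flux bottle is pushed aside or knocked over (moved more than 20 mm) (distance of flux_bottle_centre from where it was at the start of the episode above 0.02 m).
It fails at once if the cutters are pushed aside (moved more than 20 mm) (distance of cutters_centre from where it was at the start of the episode above 0.02 m).
It fails at once if the loupe is pushed aside (moved more than 20 mm) (distance of loupe_centre from where it was at the start of the episode above 0.02 m).
It also fails if it takes over 138 s, if anything falls off the work surface, if the arm or the gripper's body presses on something with over 40 N, if the wrist force passes 120 N, or if a joint passes its speed limit or range.

## Working session

There is one attempt and no reset: what is moved stays moved. The work goes in short steps, each a Python script; the robot and the scene stay as the last script left them, time stands still between calls to the robot, and variables do not carry over. Pictures are saved under pics/ and viewed, at most 14 in all, crops included, and the job is handed in when it is done.

```bash
ls; mkdir -p pics; python3 - <<'E'
from station import robot, fingers, vision, workorder, recognise
import cv2, numpy as np
for c in ("scene","top"):
    im=vision.grab_frame(c); cv2.imwrite(f"pics/{c}0.png",cv2.resize(im[:,:,::-1],(800,600),interpolation=cv2.INTER_CUBIC))
    k=vision.calibration(c); print(c,{a:np.round(v,4).tolist() for a,v in k.items()})
    for n in ["red_spool_centre","blue_spool_centre","yellow_spool_centre","spool_rack","feeder","cradle","flux_bottle_centre","cutters_centre","loupe_centre"]:
        print(n,[(np.round(d["rect"],1).tolist(),round(d["p"],2)) for d in recognise(n,c)][:2])
print(robot.current_time_s(),robot.current_eef_rot())
E
```

```text
pics
scene {'mtx': [[465.8613, 0.0, 275.6549], [0.0, 465.8613, 209.7388], [0.0, 0.0, 1.0]], 'extrinsics': [[-0.8401, -0.5423, 0.0146, 0.3985], [0.3996, -0.6004, 0.6927, -0.2945], [-0.3669, 0.5878, 0.7211, -1.0794], [0.0, 0.0, 0.0, 1.0]]}
red_spool_centre [([297.2, 218.0, 31.7, 34.2], 0.73)]
blue_spool_centre [([327.4, 194.1, 34.0, 31.9], 0.98), ([159.4, 283.9, 40.3, 65.2], 0.5)]
yellow_spool_centre [([312.8, 205.7, 31.5, 35.8], 0.9)]
spool_rack [([310.4, 227.6, 68.5, 42.7], 0.82)]
feeder [([161.1, 281.7, 39.9, 59.0], 0.81)]
cradle [([201.7, 245.1, 40.3, 42.5], 0.58)]
flux_bottle_centre [([316.5, 163.1, 8.8, 16.1], 0.72)]
cutters_centre [([293.5, 183.0, 20.7, 22.6], 0.76)]
loupe_centre []
top {'mtx': [[395.8882, 0.0, 282.058], [0.0, 395.8882, 212.4252], [0.0, 0.0, 1.0]], 'extrinsics': [[0.0041, -0.9997, 0.0245, -0.0591], [0.9944, 0.0067, 0.1057, -0.5046], [-0.1058, 0.0239, 0.9941, -0.9892], [0.0, 0.0, 0.0, 1.0]]}
red_spool_centre [([281.4, 230.9, 17.3, 36.4], 0.64)]
blue_spool_centre [([333.4, 239.6, 21.2, 34.5], 0.62), ([297.7, 238.8, 107.0, 45.5], 0.41)]
yellow_spool_centre [([307.6, 236.6, 16.9, 35.1], 0.74)]
spool_rack [([298.1, 238.8, 106.4, 45.0], 0.97), ([155.4, 166.6, 51.1, 36.0], 0.39)]
feeder [([153.1, 166.9, 51.6, 32.4], 0.79)]
cradle [([214.4, 163.4, 61.1, 25.5], 0.61)]
flux_bottle_centre [([390.2, 198.8, 14.5, 11.9], 0.55)]
cutters_centre [([344.1, 193.6, 26.2, 41.5], 0.83), ([307.7, 236.9, 17.6, 35.3], 0.67)]
loupe_centre [([235.3, 263.8, 9.7, 7.5], 0.62), ([333.1, 239.9, 21.1, 36.9], 0.34)]
1.0 [1.79995985e+02 1.44585074e-03 2.02169968e+01]
```

View pics/scene0.png

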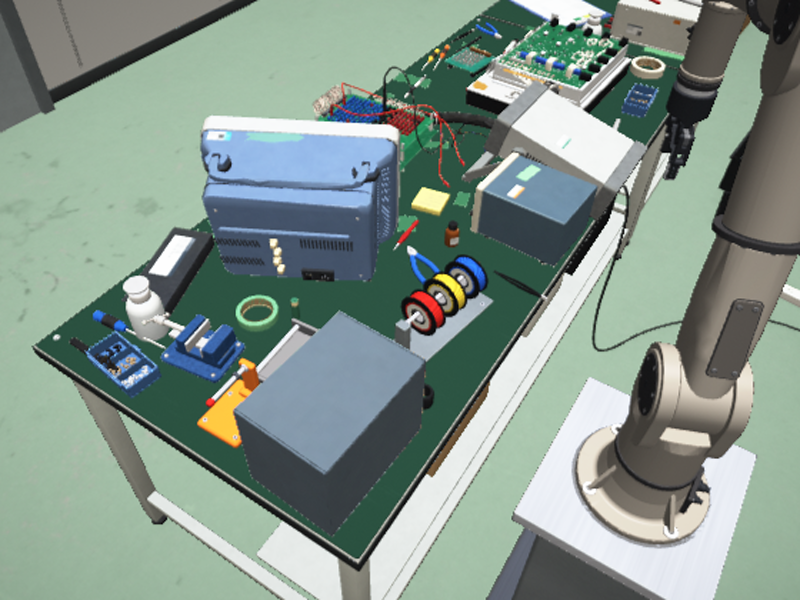

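View pics/top0.png

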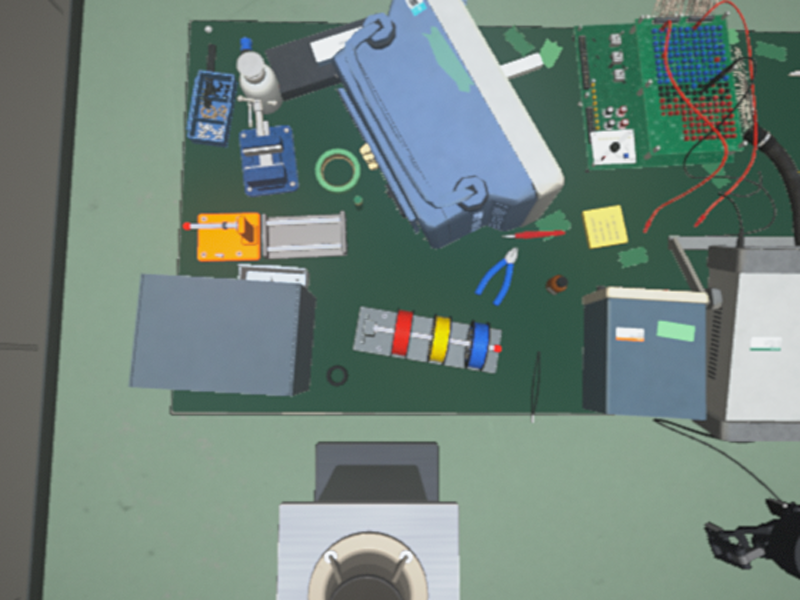

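The scene view shows the rack with red at the post, yellow in the middle and blue at the knob end. The feeder is at about (225,410), and the cradle is partly hidden behind the cabinet. In the top view the rack runs from (360,330) to (500,350), with its knob at (497,349). The feeder knob is at (187,226) pointing left, and the cradle is at (305,235). I'll zoom in for exact points.

```bash
python3 - <<'E'
import cv2,numpy as np
from station import vision
im=vision.grab_frame("top")[:,:,::-1]
cv2.imwrite("pics/t.raw.png",im)
a=im[140:190,124:252]; cv2.imwrite("pics/fc.png",cv2.resize(a,None,fx=6,fy=6,interpolation=cv2.INTER_CUBIC))
b=im[208:266,244:356]; cv2.imwrite("pics/rk.png",cv2.resize(b,None,fx=7,fy=7,interpolation=cv2.INTER_CUBIC))
E
```

```text
(no output)
```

View pics/fc.png

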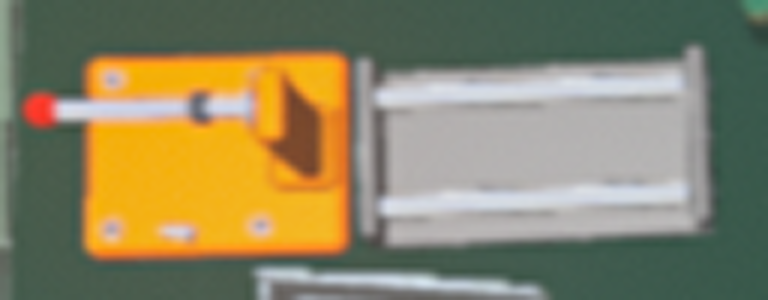

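View pics/rk.png

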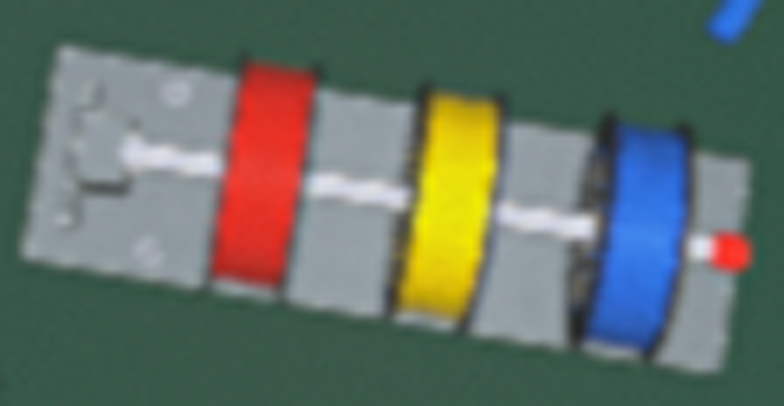

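The feeder and cradle crop shows the feeder knob at (40,110), the collar at (201,107) and base corners at (90,57) and (350,252), with the bars running (378,97)-(683,85) and (380,207)-(687,190). The rack crop shows the knob at (731,252), with the spools at x≈265 (red), 447 (yellow) and 631 (blue). Next I fit poses to these points.

```bash
cat > fit.py <<'E'
import numpy as np
from scipy.optimize import least_squares
from station import vision
K=vision.calibration("top"); M,E=K["mtx"],K["extrinsics"]
def proj(P):
    c=np.atleast_2d(P)@E[:3,:3].T+E[:3,3]; q=np.c_[c[:,0],-c[:,1],-c[:,2]]@M.T; return q[:,:2]/q[:,2:]
def full(p,s,o): return (np.array(p,float)+.5)/s-.5+o
def T(p,q):
    c,s=np.cos(p[2]),np.sin(p[2]); q=np.atleast_2d(q); return np.c_[p[0]+c*q[:,0]-s*q[:,1],p[1]+s*q[:,0]+c*q[:,1],q[:,2]]
F=lambda p:full(p,6,[124,140]); R=lambda p:full(p,7,[244,208])
def run(name,model,pix,p0):
    r=least_squares(lambda p:(proj(T(p,model(p)))-pix).ravel(),p0)
    print(name,np.round(r.x,4),"yaw",round(np.degrees(r.x[2]),2),"res",np.round(r.fun,1).tolist()); return r.x
h=np.pi/2
fe=run("feeder",lambda p:[[-.042,0,.095],[.02,0,.095],[-.056,.044,p[3]],[.056,.044,p[3]],[-.056,-.044,p[3]],[.056,-.044,p[3]]],
  F([[40,110],[201,107],[90,57],[346,55],[86,255],[350,252]]),[.6,.3,-h,.01])
cr=run("cradle",lambda p:[[-p[3],.024,.024],[p[3],.024,.024],[-p[3],-.024,.024],[p[3],-.024,.024]],
  F([[378,97],[683,85],[380,207],[687,190]]),[.6,.2,-h,.065])
rk=run("rack",lambda p:[[-.096,0,.095],[p[4],0,.095],[p[5],0,.095],[.131,-.04,p[3]],[-.131,-.04,p[3]],[-.131,.04,p[3]],[.131,.04,p[3]],
   [p[6],0,.086],[p[7],0,.086],[p[8],0,.086]],
  R([[731,252],[360,188],[547,218],[65,45],[748,160],[720,372],[25,262],[265.5,180],[447,208],[631,237]]),[.45,-.05,h,.006,.03,-.03,.06,0,-.06])
E
cat > see.py <<'E'
from station import recognise
from fit import *
for n in ("loupe_centre","cutters_centre","flux_bottle_centre"):
    d=recognise(n,"top")
    if d:
        u=d[0]["rect"]; r=least_squares(lambda p:(proj([[p[0],p[1],.02]])-np.array(u[:2])).ravel(),[.5,0]); print(n,r.x.round(3))
E
python3 see.py
```

```text
feeder [ 0.6299  0.2673 -1.5425  0.0028] yaw -88.38 res [1.0, -0.5, 0.1, -0.5, -0.1, 0.6, -0.2, 0.2, 0.1, 0.3, -1.0, 0.0]
cradle [ 0.6315  0.1255 -1.5135  0.0661] yaw -86.72 res [-0.1, 0.1, -0.0, -0.3, 0.1, -0.1, 0.1, 0.3]
rack [ 0.4413 -0.1065  1.4142 -0.0105  0.021  -0.0435  0.0531 -0.01   -0.0742] yaw 81.03 res [-4.7, -1.0, -0.0, 0.2, -0.1, 0.3, 1.4, 1.1, 1.0, 0.6, 0.7, 0.2, 2.0, -0.1, 0.1, -0.6, 0.1, -0.3, 0.0, -0.2]
loupe_centre [0.361 0.067]
cutters_centre [ 0.553 -0.221]
flux_bottle_centre [0.632 0.126]
```

```bash
python3 - <<'E'
s=open('fit.py').read()
for a in (".131,-.04",".131,.04"):
    s=s.replace("[-"+a,"[p[9]-"+a).replace("["+a,"[p[9]+"+a)
s=s.replace(".06,0,-.06])",".06,0,-.06,0])")
open('fit.py','w').write(s)
E
python3 - <<'E'
from fit import *
for x in rk[6:9]: print(T(rk,[[x,0,.086]]).round(4))
r=least_squares(lambda p:(proj([[p[0],p[1],.03]])-[390.2,198.8]).ravel(),[.5,0]); print("flux",r.x.round(3))
from station import robot,vision
import cv2
# scene check of knobs
K2=vision.calibration("scene");A=K2["extrinsics"]
for P in (T(rk,[[-.096,0,.095]]),T(fe,[[-.042,0,.095]])):
    c=P@A[:3,:3].T+A[:3,3]; q=np.c_[c[:,0],-c[:,1],-c[:,2]]@K2["mtx"].T; print("scene px",q[:,:2]/q[:,2:])
# reach tests
y=np.degrees(rk[2])
for n,p,yw in [("rack",T(rk,[[-.2,0,.2]])[0],y),("red",T(rk,[[.062,0,.2]])[0],y),("feedin",T(fe,[[-.09,0,.25]])[0],-88),("feed",T(fe,[[-.012,0,.12]])[0],-88),("cr",T(cr,[[.032,0,.1]])[0],-87)]:
  for d in (-90,90):
    o=[180,0,yw+d]; j=robot.inverse_kinematics(p.tolist(),o); print(n,p.round(3),round(yw+d),None if j is None else np.round(j).tolist())
E
```

```text
feeder [ 0.6299  0.2673 -1.5425  0.0028] yaw -88.38 res [1.0, -0.5, 0.1, -0.5, -0.1, 0.6, -0.2, 0.2, 0.1, 0.3, -1.0, 0.0]
cradle [ 0.6315  0.1255 -1.5135  0.0661] yaw -86.72 res [-0.1, 0.1, -0.0, -0.3, 0.1, -0.1, 0.1, 0.3]
rack [ 4.3940e-01 -1.1770e-01  1.4145e+00  1.1000e-03  3.2400e-02 -3.2200e-02
  6.4500e-02  1.3000e-03 -6.2800e-02  1.5500e-02] yaw 81.05 res [0.0, -0.2, -0.1, 0.3, -0.1, 0.4, -0.4, 0.5, 0.3, 0.1, -0.1, 0.1, 0.2, -0.4, 0.1, -0.5, 0.0, -0.3, 0.0, -0.1]
[[ 0.4494 -0.054   0.086 ]]
[[ 0.4396 -0.1164  0.086 ]]
[[ 0.4296 -0.1797  0.086 ]]
flux [ 0.542 -0.336]
scene px [[332.87250075 185.03981124]]
scene px [[145.5710184  281.47334453]]
rack [ 0.408 -0.315  0.2  ] -9 [40.0, 16.0, -5.0, 96.0, 2.0, 68.0, -65.0]
rack [ 0.408 -0.315  0.2  ] 171 [59.0, 18.0, -30.0, 95.0, 10.0, 69.0, 108.0]
red [ 0.449 -0.056  0.2  ] -9 [29.0, 10.0, -27.0, 105.0, 5.0, 66.0, -99.0]
red [ 0.449 -0.056  0.2  ] 171 [40.0, 12.0, -40.0, 104.0, 8.0, 67.0, 78.0]
feedin [0.627 0.357 0.25 ] -178 [-9.0, 49.0, -58.0, 51.0, 40.0, 96.0, 42.0]
feedin [0.627 0.357 0.25 ] 2 [-12.0, 46.0, -46.0, 51.0, 31.0, 93.0, -134.0]
feed [0.63  0.279 0.12 ] -178 [6.0, 55.0, -65.0, 70.0, 48.0, 83.0, 38.0]
feed [0.63  0.279 0.12 ] 2 [-2.0, 46.0, -43.0, 71.0, 31.0, 75.0, -132.0]
cr [0.633 0.094 0.1  ] -177 [20.0, 44.0, -51.0, 81.0, 35.0, 71.0, 59.0]
cr [0.633 0.094 0.1  ] 3 [11.0, 39.0, -34.0, 82.0, 23.0, 66.0, -113.0]
```

Rack, cradle and spool positions agree with the given sizes (spools at +64, +1 and -63 mm). I'll refine the feeder with both knob views, then take off the blue spool.

```bash
cat > fin.py <<'E'
from station import vision
from fit import *
import cv2
def cen(cam,c,r,w=9):
    im=vision.grab_frame(cam).astype(int); sub=im[r-w:r+w+1,c-w:c+w+1]
    m=np.clip(np.minimum(sub[...,0]-2.2*sub[...,1],sub[...,0]-2.2*sub[...,2]),0,None); ys,xs=np.mgrid[r-w:r+w+1,c-w:c+w+1]
    return np.array([(xs*m).sum(),(ys*m).sum()])/m.sum()
E
python3 - <<'E'
from fin import *
K2=vision.calibration("scene");A=K2["extrinsics"]
def pj2(P):
    c=np.atleast_2d(P)@A[:3,:3].T+A[:3,3]; q=np.c_[c[:,0],-c[:,1],-c[:,2]]@K2["mtx"].T; return q[:,:2]/q[:,2:]
for nm,t,s in (("feeder",(131,158),(148,281)),("rack",(348,244),None)):
    a=cen("top",*t); print(nm,"top",a.round(1))
    if s is not None:
        b=cen("scene",*s,6); print("scene",b.round(1))
        r=least_squares(lambda p:np.r_[(proj(p)-a).ravel(),(pj2(p)-b).ravel()],[.63,.31,.095]); print("tri",r.x.round(4),r.fun.round(2))
    r=least_squares(lambda p:(proj([[p[0],p[1],.095]])-a).ravel(),[.6,0]); print(r.x.round(4))
fe2=run("feeder2",lambda p:[[-.042,0,.095],[.02,0,.095],[p[4]-.056,.044+p[5],p[3]],[p[4]+.056,.044+p[5],p[3]],[p[4]-.056,-.044+p[5],p[3]],[p[4]+.056,-.044+p[5],p[3]]],
  F([[40,110],[201,107],[90,57],[346,55],[86,255],[350,252]]),[.6,.3,-h,.01,0,0])
E
```

```text
feeder [ 0.6299  0.2673 -1.5425  0.0028] yaw -88.38 res [1.0, -0.5, 0.1, -0.5, -0.1, 0.6, -0.2, 0.2, 0.1, 0.3, -1.0, 0.0]
cradle [ 0.6315  0.1255 -1.5135  0.0661] yaw -86.72 res [-0.1, 0.1, -0.0, -0.3, 0.1, -0.1, 0.1, 0.3]
rack [ 4.3940e-01 -1.1770e-01  1.4145e+00  1.1000e-03  3.2400e-02 -3.2200e-02
  6.4500e-02  1.3000e-03 -6.2800e-02  1.5500e-02] yaw 81.05 res [0.0, -0.2, -0.1, 0.3, -0.1, 0.4, -0.4, 0.5, 0.3, 0.1, -0.1, 0.1, 0.2, -0.4, 0.1, -0.5, 0.0, -0.3, 0.0, -0.1]
feeder top [130.1 157.9]
scene [146.8 281.4]
tri [0.6251 0.3097 0.0992] [ 0.25  0.52 -0.53 -0.18]
[0.6274 0.3119]
rack top [348.1 243.6]
[ 0.4239 -0.2126]
feeder2 [ 6.2860e-01  2.6860e-01 -1.5441e+00  1.5400e-02  5.7000e-03 -9.0000e-04] yaw -88.47 res [0.4, -0.0, -0.4, 0.0, -0.0, 0.1, 0.3, -0.2, 0.1, 0.2, -0.5, -0.1]
```

```bash
cat > mv.py <<'E'
import numpy as np
from station import robot, fingers, vision, workorder, recognise
RK=(.4394,-.1177,1.4145); CR=(.6315,.1255,-1.5135)
def w(fr,x,z,y=0):
    c,s=np.cos(fr[2]),np.sin(fr[2]); return [fr[0]+c*x-s*y,fr[1]+s*x+c*y,z]
def ori(fr):
    a=(np.degrees(fr[2])-90+90)%180-90; return [180,0,float(a)]
VIA=[.45,.03,.32]
def L(p,o=None,v=.2,f=None): return robot.line_to([float(t) for t in p],o,velocity=v,f_stop=f)
def rep(t): print(t,"t",round(robot.current_time_s(),1),"tcp",np.round(robot.current_tool_pos(),4),"gap",round(robot.current_finger_gap(),3),"F",np.round(robot.current_contact_force(),1),"g",round(robot.current_gripper_force(),1),flush=True)
def grip(): fingers.gripper_to(.2,40); robot.pause(.2); rep("grip")
def rack_take(x):
    L(w(RK,x,.20),ori(RK)); L(w(RK,x,.122),v=.1); grip()
    L(w(RK,x,.1315),v=.05); rep("lifted")
    L(w(RK,-.145,.1315),v=.12); rep("off"); L(w(RK,-.145,.32),v=.25)
def rack_hang(x):
    L(w(RK,-.145,.32),ori(RK),.25); L(w(RK,-.145,.1315),v=.2); L(w(RK,x,.1315),v=.1); rep("on")
    print(L(w(RK,x,.121),v=.04,f=4)); rep("down"); fingers.gripper_to(.52); robot.pause(.2); L(w(RK,x,.25),v=.2)
def cr_put(x):
    L(VIA,ori(CR),.25); L(w(CR,x,.30),ori(CR),.25); L(w(CR,x,.115),v=.2)
    print(L(w(CR,x,.097),v=.04,f=4)); rep("set"); fingers.gripper_to(.5); robot.pause(.2); L(w(CR,x,.30),v=.25)
def cr_take(x):
    L(w(CR,x,.30),ori(CR),.25); L(w(CR,x,.099),v=.2); grip(); L(w(CR,x,.30),v=.25); L(VIA,ori(RK),.25)
E
python3 - <<'E'
from mv import *
rep("start"); L([.19,-.516,.40]); fingers.gripper_to(.55)
robot.move_to(w(RK,-.0628,.32),ori(RK)); print(np.round(robot.current_joint_positions()).tolist())
rack_take(-.0628)
import cv2; cv2.imwrite("pics/a1.png",vision.grab_frame("scene")[:,:,::-1])
E
```

```text
start t 1.4 tcp [ 0.1901 -0.5161  0.2483] gap 1.001 F [ 0.4 -0.6 -0.6] g 0.0
[36.0, 7.0, -17.0, 90.0, 2.0, 83.0, -80.0]
grip t 6.5 tcp [ 0.4304 -0.18    0.1229] gap 0.319 F [-0.2 -0.8  6. ] g 42.9
lifted t 6.8 tcp [ 0.4294 -0.1796  0.1314] gap 0.318 F [-0.2  0.1 -2.3] g 42.1
off t 7.6 tcp [ 0.417  -0.2598  0.1313] gap 0.317 F [ 0.9  0.1 -1.7] g 42.1
```

Blue came off cleanly. Next it goes on the cradle, then the yellow.

```bash
python3 - <<'E'
from mv import *
cr_put(-.032)
L(VIA,ori(RK),.25); rack_take(.0013)
cr_put(.032); L(VIA,ori(RK),.25)
L([.42,-.10,.35]); rep("end")
import cv2
im=vision.grab_frame("top")[:,:,::-1]; cv2.imwrite("pics/b1.png",cv2.resize(im[130:260,110:370],None,fx=3,fy=3,interpolation=cv2.INTER_CUBIC))
E
```

```text
True
set t 12.4 tcp [0.6303 0.1575 0.0987] gap 0.318 F [0.1 0.  2.3] g 42.6
grip t 17.4 tcp [ 0.4404 -0.1166  0.1228] gap 0.322 F [-0.8  0.4  6.2] g 41.5
lifted t 17.8 tcp [ 0.4395 -0.1164  0.1315] gap 0.321 F [ 0.3 -0.  -0.1] g 40.8
off t 19.1 tcp [ 0.4171 -0.2598  0.1315] gap 0.316 F [-0.2 -0.7 -1.4] g 40.8
True
set t 23.8 tcp [0.6339 0.0936 0.0986] gap 0.315 F [1.1 0.2 2.4] g 41.2
end t 27.0 tcp [ 0.4206 -0.0984  0.3495] gap 0.501 F [ 0.4 -0.2 -0.5] g 0.0
```

View pics/b1.png

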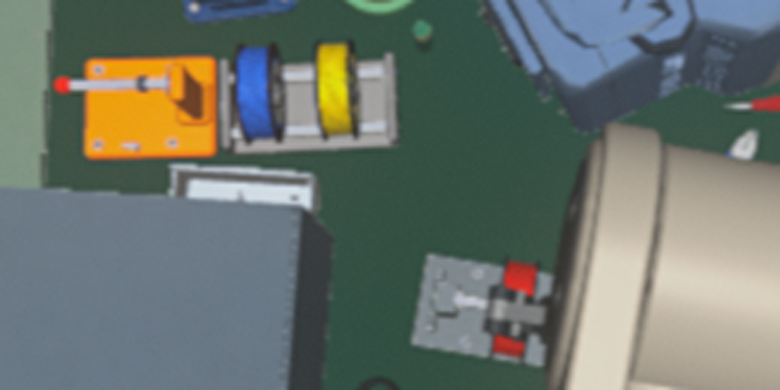

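Blue stands at crop (258,92) and yellow at (336,90), both upright on the bars, and red is still on the rack. Red goes next.

```bash
cat >> mv.py <<'E'
FE=(.628,.269,-1.544)
E
python3 - <<'E'
from mv import *
import cv2
fingers.gripper_to(.52); rack_take(.0635)
L(VIA,ori(FE),.25); L([.61,.13,.32],None,.25); L(w(FE,-.088,.32),None,.25); L(w(FE,-.088,.135),v=.2); rep("before")
im=vision.grab_frame("scene")[:,:,::-1]; a=cv2.resize(im[225:315,110:230],None,fx=5,fy=5,interpolation=cv2.INTER_CUBIC)
cv2.imwrite("pics/c1.png",a)
im=vision.grab_frame("top")[:,:,::-1]; cv2.imwrite("pics/c2.png",cv2.resize(im[130:200,100:220],None,fx=6,fy=6,interpolation=cv2.INTER_CUBIC))
E
```

```text
grip t 29.7 tcp [ 0.4501 -0.055   0.1229] gap 0.316 F [-0.5 -0.4  7.4] g 42.7
lifted t 30.0 tcp [ 0.449  -0.055   0.1314] gap 0.319 F [ 0.3 -0.1 -1.9] g 41.9
off t 31.9 tcp [ 0.4171 -0.2601  0.1315] gap 0.321 F [ 0.9 -0.7 -1.6] g 41.9
before t 37.2 tcp [0.6267 0.3573 0.1371] gap 0.317 F [-0.1 -0.1 -1.5] g 41.9
```

View pics/c1.png

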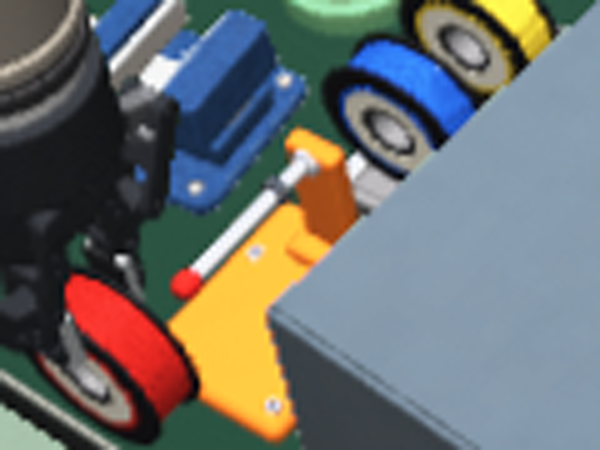

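The spool's bore at crop (93,375) lies on the extended line of the spindle, through the knob at (185,283). I'm inserting it.

```bash
python3 - <<'E'
from mv import *
import cv2
L(w(FE,-.088,.1315),v=.05)
s=L(w(FE,-.011,.1315),v=.05,f=6); print("stopped",s); rep("in")
im=vision.grab_frame("scene")[:,:,::-1]; cv2.imwrite("pics/d1.png",cv2.resize(im[225:315,110:230],None,fx=5,fy=5,interpolation=cv2.INTER_CUBIC))
if not s:
    print(L(w(FE,-.011,.120),v=.03,f=4)); rep("down")
E
```

```text
stopped False
in t 39.2 tcp [0.6275 0.2806 0.1315] gap 0.317 F [-0.  -0.2 -1.8] g 41.9
True
down t 39.6 tcp [0.6279 0.2804 0.123 ] gap 0.317 F [ 0.9 -0.7  3.6] g 42.6
```

View pics/d1.png

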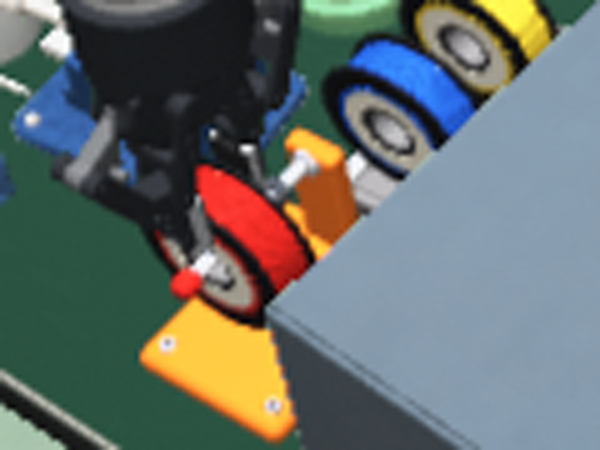

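The spindle and knob, at (185,283), pass through the red spool's bore, and the spool's weight is now on the spindle. I release it and return the yellow spool.

```bash
python3 - <<'E'
from mv import *
import cv2
fingers.gripper_to(.5); robot.pause(.4); L(w(FE,-.011,.30),v=.2); robot.pause(.3)
L(w(CR,.032,.30),ori(CR),.25)
im=vision.grab_frame("scene")[:,:,::-1]; cv2.imwrite("pics/e1.png",cv2.resize(im[205:325,110:270],None,fx=4,fy=4,interpolation=cv2.INTER_CUBIC))
cr_take(.032); rack_hang(.0013); rep("yellow done")
im=vision.grab_frame("scene")[:,:,::-1]; cv2.imwrite("pics/e2.png",cv2.resize(im[160:260,260:380],None,fx=5,fy=5,interpolation=cv2.INTER_CUBIC))
E
```

```text
grip t 44.5 tcp [0.6345 0.094  0.1009] gap 0.32 F [-1.   0.   5.3] g 41.1
on t 50.4 tcp [ 0.4394 -0.1172  0.1314] gap 0.32 F [ 0.3 -0.7 -0.7] g 40.2
True
down t 50.7 tcp [ 0.4404 -0.1173  0.1249] gap 0.321 F [-0.9  0.3  3.8] g 41.1
yellow done t 51.9 tcp [ 0.4388 -0.1163  0.249 ] gap 0.521 F [-0.6 -0.1 -0.2] g 0.0
```

View pics/e1.png

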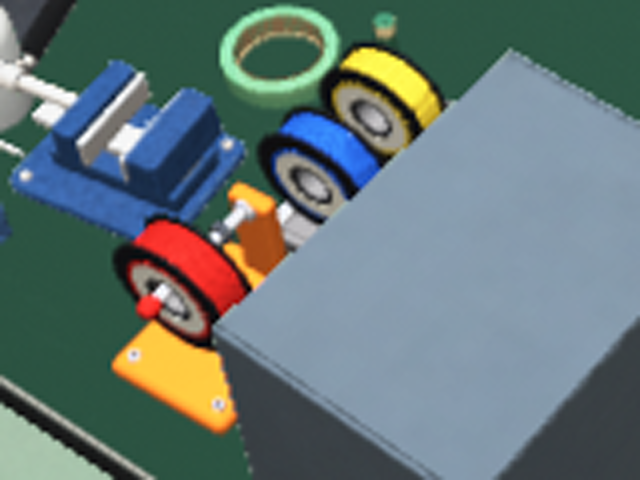

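View pics/e2.png

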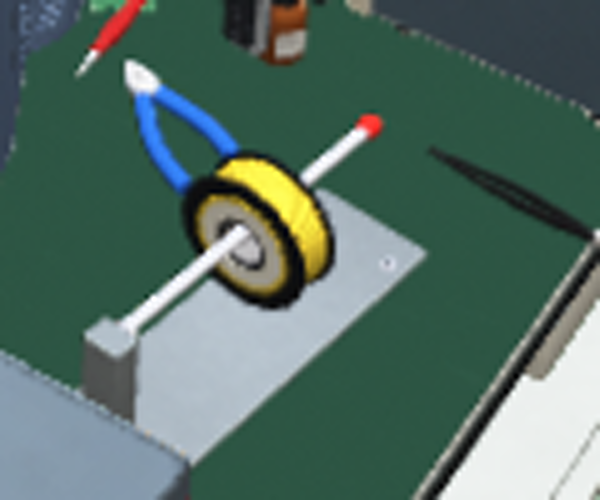

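Red hangs behind the feeder knob at (150,303), and yellow hangs mid-arm at (260,230). Now the blue one.

```bash
python3 - <<'E'
from mv import *
import cv2
L(w(RK,.0013,.32),v=.25); L(VIA,ori(CR),.25); fingers.gripper_to(.5); cr_take(-.032)
rack_hang(-.0628); L([.40,-.25,.40],v=.2); L([.25,-.40,.42],v=.2); robot.pause(1); rep("blue done")
for c,(r0,r1,c0,c1) in {"scene":(150,300,110,380),"top":(130,270,110,370)}.items():
    im=vision.grab_frame(c)[:,:,::-1]; cv2.imwrite(f"pics/f_{c}.png",cv2.resize(im[r0:r1,c0:c1],None,fx=2.9,fy=2.9,interpolation=cv2.INTER_CUBIC))
    for n in ("red","yellow","blue"): print(c,n,[(np.round(d["rect"],1).tolist(),round(d["p"],2)) for d in recognise(n+"_spool_centre",c)][:1])
E
```

```text
grip t 56.0 tcp [0.6308 0.158  0.1009] gap 0.317 F [-0.7  0.2  5.9] g 40.9
on t 61.4 tcp [ 0.4295 -0.1807  0.1316] gap 0.318 F [ 0.2  0.  -2.3] g 40.0
True
down t 61.7 tcp [ 0.4304 -0.1812  0.125 ] gap 0.319 F [-1.3 -0.3  4.6] g 41.0
blue done t 66.2 tcp [ 0.25 -0.4   0.42] gap 0.518 F [-0.   0.3  0.6] g 0.0
scene red [([156.9, 273.7, 29.7, 34.6], 0.67)]
scene yellow [([309.5, 206.9, 31.8, 32.4], 0.91)]
scene blue [([326.0, 194.2, 33.8, 33.5], 0.95)]
top red [([142.3, 160.1, 24.6, 39.1], 0.93)]
top yellow [([307.4, 235.9, 15.5, 33.8], 0.81)]
top blue []
```

View pics/f_top.png

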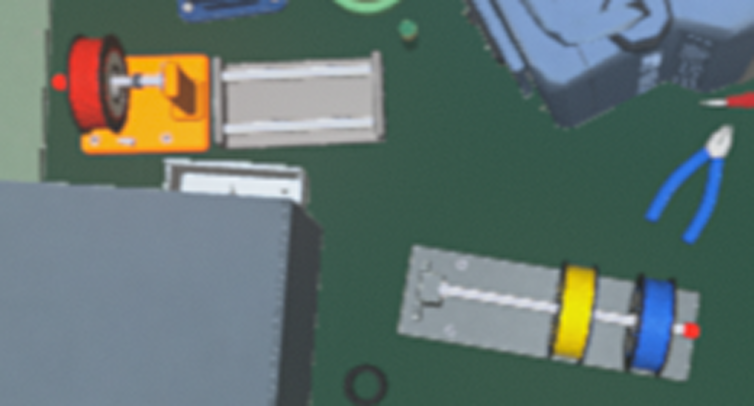

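View pics/f_scene.png

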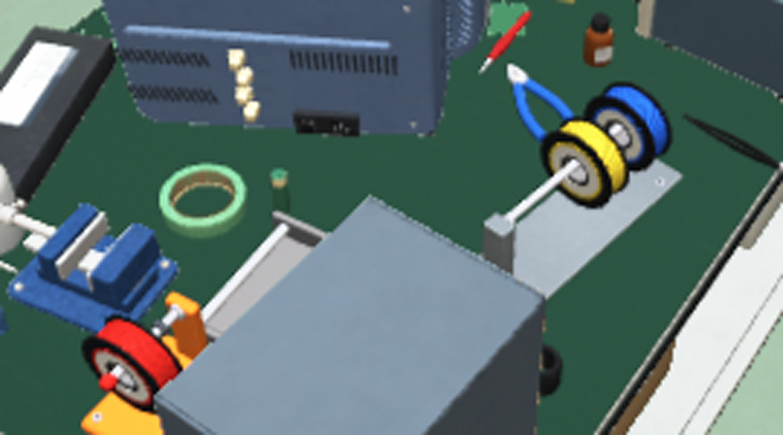

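In the final views red hangs on the feeder at top (97,83). Yellow at (575,312) and blue at (655,325) are back where they hung, and the bottle, cutters and loupe look untouched.

```bash
python3 -c "
from station import workorder
print(workorder.close_job())"
```

```text
the job is handed in; nothing more can be done
None
```

The job is handed in: the red spool hangs behind the feeder's end knob, the blue and yellow spools are back at their spots on the rack, and the last pictures show nothing else moved; it took about 66 s, and no verdict was returned.

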